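# Open the push-latch collet cabinet

### The arm

A 6-joint arm with a two-finger parallel gripper is mounted at the origin on a cart in front of the work surface, level with it; the furniture and walls round the work are solid. World frame = base frame: x ahead of the robot, y to its left, z up, the work surface at z = 0. Lengths are in m, angles in rad, forces in N, time in s.
With the tool pointing down it reaches from about 0.25 to 0.775 m from the base axis. Payload 4 kg.
Tool frame: the origin (TCP) lies at the very end of the fingers, on their centre line; the grasp point (between the pads) lies 19 mm behind it (tcp_to_grasp is the distance from the TCP to the grasp point, in m); z points along the fingers, y is the line along which they close (so a half turn about z gives the same grasp; the last joint's range is limited). The gripper opens to 94 mm and grips with 3 to 60 N. Pads are 16 mm wide; open, the fingers measure 119 mm over their backs; the gripper's body (75 mm by 177 mm) begins 78 mm behind the grasp point.
Start: joints at [1.101, 0.087, 1.371, -0, 1.684, -0.103], TCP at [0.197, 0.513, 0.206] pointing down, gripper open.
Joint ranges: [-3.1, 3.1], [-0.76, 2.03], [0.27, 2.55], [-1.08, 4.22], [0.17, 2.65], [-2.57, 2.57]. Speed limits (rad/s): [2.79, 2.79, 3.14, 3.14, 3.14, 3.14].

### API

Orientations are given as [roll, pitch, yaw] about the fixed x, y, z axes, in that order (R = Rz(yaw) Ry(pitch) Rx(roll)).
In Python, from bench import * gives the robot as it stands.
- The arm moves only by the tool creep_tool, called after "Call:" as name([rows], argument=value, ...), one row to a line, values as JSON. Schema: {"type":"object","properties":{"steps":{"type":"array","items":{"type":"object","properties":{"finger_gap":{"type":"number"},"xyz":{"type":"array","items":{"type":"number"},"minItems":3,"maxItems":3},"yaw":{"type":"number"}},"additionalProperties":false,"required":["finger_gap"]},"minItems":1,"maxItems":20},"only":{"type":"string"},"quiet":{"type":"boolean"},"lines":{"type":"string"}},"required":["steps"],"additionalProperties":false}. steps is a list of rows, 1 to 20 of them, each an object with the fields finger_gap (the finger opening in m), xyz (a list: dx, dy, dz in shares of 0.8 m (1.0 is 0.8 m)), yaw (a turn about the tool's z in shares of 4 rad (1.0 is 4 rad)); a field left out counts as zero (the opening has to be given); each row shifts and turns the commanded pose from where the row before left it, along the tool's axes as they then stand; what a row does not reach is not made up. A row lasts 1/12 s, in which the tool goes at most 0.0417 m and 0.125 rad, less where a joint would pass 70% of its speed; a pose out of reach is approached as far as the arm can. The fingers move at their own pace and stop on an object; the grip force is fixed at half the most. Time passes only in rows, so rows that do not move let the fingers close. The tool returns the time, the measured TCP pose, the force, the opening and the grip force at its end. only (a regular expression) keeps the lines of the reply that match it, lines (a string "A,B") keeps lines A to B, and quiet returns only ok. Input that does not fit is refused with a message, and nothing moves.
- get_obs(): the state, without advancing time (a new reading comes with each control period).
- snapshot(name): name is "scene" or "top" or "wrist"; returns a dict with "color" (480x640x3 uint8, blue, green, red), "fx", "fy", "cx", "cy" (pixels), "extrinsics" (4x4, takes a point from world to camera coordinates). Camera axes: x right, y down, z forward; pixel columns grow to the right and rows downward; lengths in m; the calibration is good to about 2 mm. The wrist camera is an equidistant fisheye: a pixel r from the principal point sees the ray r / f radians off the axis. A picture is of the moment at which its call begins. There is no depth.
- close_job(): hands the job in; it is judged then, once.
The state is a dict: "time": time; "joint_positions": joint angles; "qvel": joint speeds; "joint_torque": joint torques, N m; "tool_pos": TCP position; "ee_rot": TCP orientation; "wrist_force": force on the tool from outside, world axes, zero at the start; "wrist_torque": the same for the moment, N m; "width": finger opening in m; "finger_force": force on a finger pad.
Only numpy, scipy, OpenCV 4.12 (cv2) and the standard library are available. Lean on these libraries where they do the work, as an engineer would, in place of code of your own. Each camera call takes 0.05 s, during which the arm holds its last target. There are 200 camera calls.

### The job

One of the three small containers (two tins and a black pot) stands in the way of the little collet cabinet's door: slide it aside along the bench until it is clear of the door's whole swing. Then press the door in near its free edge so that the push-to-open catch lets go and the spring sets it ajar, and swing it open with a fingertip until it stands square to the cabinet or wider. Only touch, press and push, never pick anything up; keep the containers upright, leave the other tools where they lie, and finish clear of everything.

Things in the scene. Friction and masses are not known exactly. Their poses are not given: they have to be found in the camera images.
- cabinet: Wooden bench-top cabinet, fixed; 259 wide, 134 deep, 126 high; yaw varies. Origin on the 4 mm brown bench mat, in the plane of the door's front; x points into it (away from the robot), y left along the front, z up. Here the handleless overlay door fills x 0 to 12, y -124 to +20, z 4 to 122 mm, hinged at its left; the carcass begins at x = 18; its open bay left of the door holds collets.
- door (a joint): Door angle, rad: 0 latched; negative pressed in (stop -0.041, 5 mm at door_press); positive open toward the robot (stop 1.68). Pressed past -0.025 (3 mm, about 5 N) and let go, it springs to about 0.43 within 2 s; a shorter press leaves it latched; latched it cannot be pulled open; pressed fully home again it relatches. Ajar it swings with 0.3 N at its edge and stays where left.
- door_hinge (a point): Point on the vertical hinge line: cabinet frame x 12, y 20 mm (left end of the door's back face), 91 mm above the mat. The door is 144 mm wide from here to its free (right) edge and 12 mm thick.
- door_press (a point): Point on the door's front face 122 mm from the hinge line, 91 mm above the mat and 35 mm below the cabinet's top; the place to press. Moves with the door.
- door_edge (a point): Middle of the thickness of the door's free edge, 143 mm from the hinge line, 91 mm above the mat; moves with the door. Catch parts stick out of the door's back near this edge, but only below 61 mm above the mat: a fingertip reaching behind the edge should stay above 70 mm.
- flat_tin: Flat round lidded parts tin, pale metal, diameter 49, height 18 mm. Origin at the centre of its underside. One of the three containers stands 75 to 100 mm in front of the door, the other two before the open bay, all on the mat; which is which changes. A container is clear when its centre is over 170 mm from the hinge line (or left of the open door).
- small_tin: Small round lidded brass tin, diameter 39, height 22 mm, 40 g. Origin at the centre of its underside.
- pot: Black round lidded pot, diameter 41, height 44 mm. Origin at the centre of its underside.
- screwdriver: Screwdriver with a yellow handle, 161 x 23 x 23 mm, lying on the bench right of the mat. Bystander. Origin at the middle of its underside.
- vice: Small steel toolmaker's vice, 141 x 54 x 36 mm, on the right of the bench. Bystander. Origin at the middle of its underside.
- hammer: Brass hammer with a wooden handle, 166 x 51 x 22 mm, on the right of the bench. Bystander. Origin at the middle of its underside.
- caliper: Dial caliper, 225 x 40 x 18 mm, on the far right of the bench. Bystander. Origin at the middle of its underside.
- oil_brush: Small brush with a blue handle, 154 x 16 x 11 mm, lying on the bench nearest the robot. Bystander. Origin at the middle of its underside.
Mind the look-alikes: they are no part of the job. What is shaped like the pot but green or purple is not meant.

How it is judged:
By the outcome, as a careful person would: the job done as asked, in the order asked, and still so for the second after the job is handed in, with the robot touching nothing.
It also fails if it takes over 54 s, if anything falls off the work surface, if the arm or the gripper's body presses on something with over 40 N, if the wrist force passes 120 N, or if a joint passes its speed limit or range.

## Working session

There is one attempt and no reset: what is moved stays moved. The work goes in short steps, Python scripts to look and compute and a tool call to move; the robot and the scene stay as the last step left them, time stands still between calls to the robot, and variables do not carry over. Pictures are saved under pics/ and viewed, at most 10 in all, crops included, and the job is handed in when it is done.

```bash
mkdir -p pics; ls; python3 - <<'E'
from bench import *
import cv2,numpy as np
o=get_obs();print(o['time'],o['tool_pos'],o['ee_rot'],o['width'],o['wrist_force'])
for n in("scene","top"):
    s=snapshot(n);cv2.imwrite(f'pics/{n}1.png',s['color']);np.savez(f'{n}1.npz',**s)
    print(n,s['fx'],s['fy'],s['cx'],s['cy'],np.round(s['extrinsics'],3).tolist())
E
```

```text
pics
0.0 [0.19701077 0.51293452 0.20436467] [-3.13951709e+00 -2.24035951e-04  2.77476263e+00] 0.0940336660410385 [-0.05049497 -0.29425245 -0.26448652]
scene 566.4282308708455 566.4282308708455 319.7331511398779 234.04967884184347 [[0.536, -0.844, -0.009, -0.3], [-0.626, -0.391, -0.674, 0.378], [0.566, 0.367, -0.738, 0.983], [0.0, 0.0, 0.0, 1.0]]
top 446.0936603762256 446.0936603762256 321.9379738487977 239.4108509534364 [[-0.01, -1.0, -0.014, -0.012], [-0.987, 0.012, -0.159, 0.529], [0.159, 0.012, -0.987, 0.967], [0.0, 0.0, 0.0, 1.0]]
```

View pics/scene1.png

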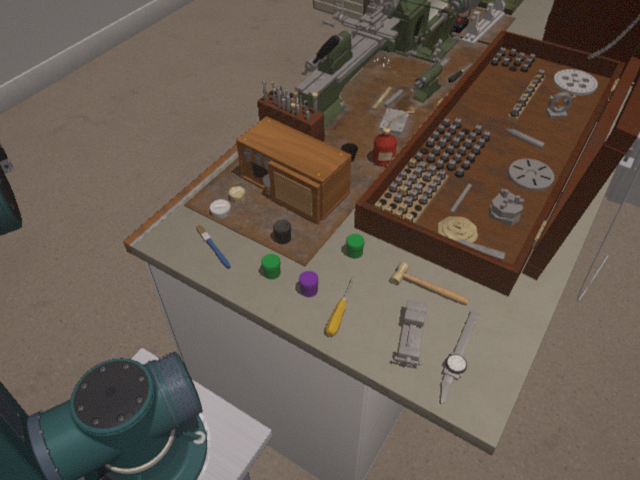

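View pics/top1.png

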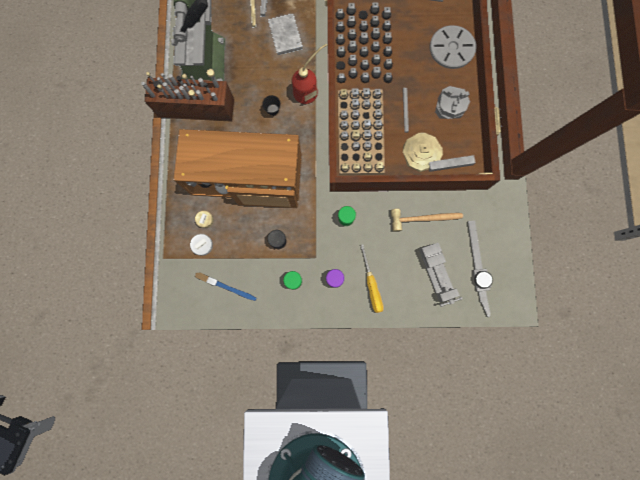

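Scene: the black pot at (282,232), top view (276,239), stands in front of the door. The pale tin (201,244) and brass tin (204,219) are before the bay. Zooming for the cabinet corners.

```bash
python3 - <<'E'
import cv2
a=cv2.imread('pics/scene1.png')[110:260,180:370];b=cv2.imread('pics/top1.png')[120:270,150:340]
cv2.imwrite('pics/crop1.png',cv2.resize(cv2.vconcat([a,b]),None,fx=4,fy=4,interpolation=cv2.INTER_CUBIC)[:, :] if 0 else cv2.hconcat([cv2.resize(x,(400,316),interpolation=cv2.INTER_CUBIC) for x in (a,b)]))
cv2.imwrite('pics/c_top.png',cv2.resize(b,(760,600),interpolation=cv2.INTER_CUBIC))
cv2.imwrite('pics/c_scene.png',cv2.resize(a,(760,600),interpolation=cv2.INTER_CUBIC))
E
```

```text
(no output)
```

View pics/c_top.png

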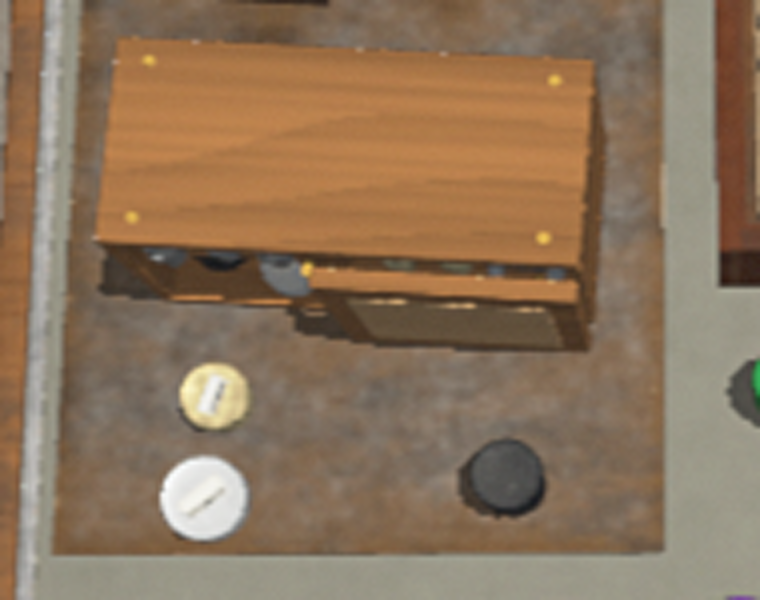

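View pics/c_scene.png

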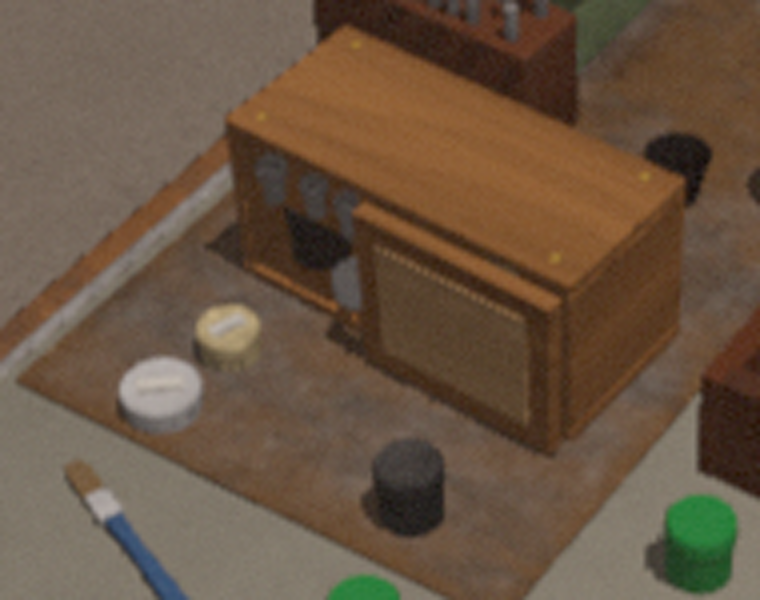

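Crops: the cabinet top's corners, the door's front face and the containers' lids are all identifiable in both views (e.g. pot lid crop top (508,473), crop scene (409,466)). Triangulate.

```bash
cat > g.py <<'E'
import numpy as np,cv2
def load(n): return dict(np.load(n+'.npz'))
def proj(s):
    K=np.array([[s['fx'],0,s['cx']],[0,s['fy'],s['cy']],[0,0,1]]);return K@s['extrinsics'][:3]
def tri(S,T,a,b):
    X=cv2.triangulatePoints(proj(S),proj(T),np.array(a,float),np.array(b,float))[:,0];return X[:3]/X[3]
def onz(s,uv,z):
    P=proj(s);E=np.linalg.inv(s['extrinsics']);c=E[:3,3]
    d=E[:3,:3]@np.array([(uv[0]-s['cx'])/s['fx'],(uv[1]-s['cy'])/s['fy'],1]);return c+d*(z-c[2])/d[2]
E
python3 - <<'E'
from g import *
T=load('top1');S=load('scene1')
pts=dict(FL=((97,240),(228,122)),FR=((580,265),(570,287)),BL=((118,38),(345,28)),BR=((594,60),(685,183)),
 doorTR=((575,300),(556,305)),pot=((508,473),(409,466)),brass=((215,393),(229,323)),flat=((204,497),(160,382)),doorBR=((587,350),(550,453)))
for k,(t,s) in pts.items():
    t=np.array(t)/4+[150,120];s=np.array(s)/4+[180,110]
    z=dict(pot=.048,brass=.026,flat=.022).get(k,.130)
    if k=='doorTR':z=.126
    if k=='doorBR':z=.008
    print(k,tri(S,T,s,t).round(4),onz(T,t,z).round(4),onz(S,s,z).round(4))
E
```

```text
FL [0.6501 0.2939 0.1215] [0.6461 0.2925 0.13  ] [0.6429 0.2852 0.13  ]
FR [0.6303 0.036  0.1265] [0.6288 0.0363 0.13  ] [0.6273 0.0336 0.13  ]
BL [0.7625 0.2874 0.1233] [0.7589 0.2859 0.13  ] [0.7558 0.281  0.13  ]
BR [0.7456 0.029  0.1226] [0.7423 0.0287 0.13  ] [0.738  0.0246 0.13  ]
doorTR [0.6134 0.0366 0.1256] [0.6109 0.0392 0.126 ] [0.6145 0.0347 0.126 ]
pot [0.5332 0.0831 0.0424] [0.5318 0.083  0.048 ] [0.5293 0.0795 0.048 ]
brass [0.5855 0.2557 0.0259] [0.5847 0.2565 0.026 ] [0.5858 0.2551 0.026 ]
flat [0.5247 0.2608 0.0235] [0.5242 0.262  0.022 ] [0.5261 0.2614 0.022 ]
doorBR [0.6132 0.0404 0.0052] [0.6118 0.0411 0.008 ] [0.6116 0.0384 0.008 ]
```

The rows are not in the units I measure in: shifts go in shares of 0.8 m and turns go in shares of 4 rad. I convert before sending: 0.1204 rad is 0.0301.

```bash
python3 -c "
from g import *
T=load('top1')
print(onz(T,(315.8,235),.004),onz(T,(270,258.2),.004))
for p in((292,280),(335,278),(346,215)):print(onz(T,p,.044))"
```

```text
[ 0.54574911 -0.00339445  0.004     ] [0.49204668 0.10414424 0.004     ]
[0.43778861 0.0494049  0.044     ]
[ 0.44118344 -0.04645897  0.044     ]
[ 0.58423858 -0.07360614  0.044     ]
```

Call:
creep_tool([
  {"finger_gap": 0.026, "yaw": 0.0301},
  {"finger_gap": 0.026, "yaw": 0.0301},
  {"finger_gap": 0.026, "yaw": 0.0301},
  {"finger_gap": 0.026, "yaw": 0.0301},
  {"finger_gap": 0.026, "yaw": 0.0301},
  {"finger_gap": 0.026, "yaw": 0.0301},
  {"finger_gap": 0.026, "yaw": 0.0301},
  {"finger_gap": 0.026, "yaw": 0.0301},
  {"finger_gap": 0.026, "yaw": 0.0301},
  {"finger_gap": 0.026, "yaw": 0.0301},
])

```text
time: 0.93
tool_pos: [0.1971, 0.5131, 0.2048]
ee_rot: [-3.141, 0.001, 1.565]
wrist_force: [0.2, 1.0, -0.3]
width: 0.0307
finger_force: 0.0
```

Scaled: -0.0276 m is -0.0345, 0.0239 m is 0.0299.

Call:
creep_tool([
  {"finger_gap": 0.026, "xyz": [-0.0345, 0.0299, 0]},
  {"finger_gap": 0.026, "xyz": [-0.0345, 0.0299, 0]},
  {"finger_gap": 0.026, "xyz": [-0.0345, 0.0299, 0]},
  {"finger_gap": 0.026, "xyz": [-0.0345, 0.0299, 0]},
  {"finger_gap": 0.026, "xyz": [-0.0345, 0.0299, 0]},
  {"finger_gap": 0.026, "xyz": [-0.0345, 0.0299, 0]},
  {"finger_gap": 0.026, "xyz": [-0.0345, 0.0299, 0]},
  {"finger_gap": 0.026, "xyz": [-0.0345, 0.0299, 0]},
  {"finger_gap": 0.026, "xyz": [-0.0345, 0.0299, 0]},
  {"finger_gap": 0.026, "xyz": [-0.0345, 0.0299, 0]},
  {"finger_gap": 0.026, "xyz": [-0.0345, 0.0299, 0]},
  {"finger_gap": 0.026, "xyz": [-0.0345, 0.0299, 0]},
  {"finger_gap": 0.026, "xyz": [-0.0345, 0.0299, 0]},
  {"finger_gap": 0.026, "xyz": [-0.0345, 0.0299, 0]},
  {"finger_gap": 0.026},
  {"finger_gap": 0.026},
])

```text
time: 2.27
tool_pos: [0.5322, 0.1256, 0.2043]
ee_rot: [-3.139, -0.0, 1.567]
wrist_force: [-0.4, -0.8, -0.6]
width: 0.0262
finger_force: 0.0
```

Scaled: 0.035 m is 0.0438, 0.03 m is 0.0375.

Call:
creep_tool([
  {"finger_gap": 0.026, "xyz": [0, 0, 0.0438]},
  {"finger_gap": 0.026, "xyz": [0, 0, 0.0438]},
  {"finger_gap": 0.026, "xyz": [0, 0, 0.0438]},
  {"finger_gap": 0.026, "xyz": [0, 0, 0.0438]},
  {"finger_gap": 0.026, "xyz": [0, 0, 0.0375]},
  {"finger_gap": 0.026, "xyz": [0, 0, 0.025]},
  {"finger_gap": 0.026},
])

```text
time: 2.85
tool_pos: [0.5263, 0.1279, 0.0098]
ee_rot: [-3.13, 0.001, 1.573]
wrist_force: [-0.8, -0.1, -1.2]
width: 0.0263
finger_force: 0.0
```

Scaled: -0.006 m is -0.0075, -0.0006 m is -0.0008.

Call:
creep_tool([
  {"finger_gap": 0.026, "xyz": [-0.0075, -0.0008, 0]},
  {"finger_gap": 0.026, "xyz": [-0.0075, -0.0008, 0]},
  {"finger_gap": 0.026, "xyz": [-0.0075, -0.0008, 0]},
  {"finger_gap": 0.026, "xyz": [-0.0075, -0.0008, 0]},
  {"finger_gap": 0.026, "xyz": [-0.0075, -0.0008, 0]},
  {"finger_gap": 0.026, "xyz": [-0.0075, -0.0008, 0]},
  {"finger_gap": 0.026, "xyz": [-0.0075, -0.0008, 0]},
  {"finger_gap": 0.026, "xyz": [-0.0075, -0.0008, 0]},
  {"finger_gap": 0.026, "xyz": [-0.0075, -0.0008, 0]},
  {"finger_gap": 0.026, "xyz": [-0.0075, -0.0008, 0]},
  {"finger_gap": 0.026, "xyz": [-0.0075, -0.0008, 0]},
  {"finger_gap": 0.026, "xyz": [-0.0075, -0.0008, 0]},
  {"finger_gap": 0.026},
])

```text
time: 3.93
tool_pos: [0.5245, 0.0538, 0.0154]
ee_rot: [-3.141, 0.001, 1.57]
wrist_force: [0.3, 0.9, 0.3]
width: 0.0261
finger_force: 0.0
```

```bash
python3 - <<'E'
from bench import *
import cv2,numpy as np
ims=[]
for n in("scene","top"):
    s=snapshot(n);np.savez(f'{n}2.npz',**s);ims.append(s['color'])
cv2.imwrite('pics/two2.png',cv2.hconcat([cv2.resize(ims[0][130:280,200:350],(400,400)),cv2.resize(ims[1][150:300,190:340],(400,400))]))
E
```

```text
(no output)
```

View pics/two2.png

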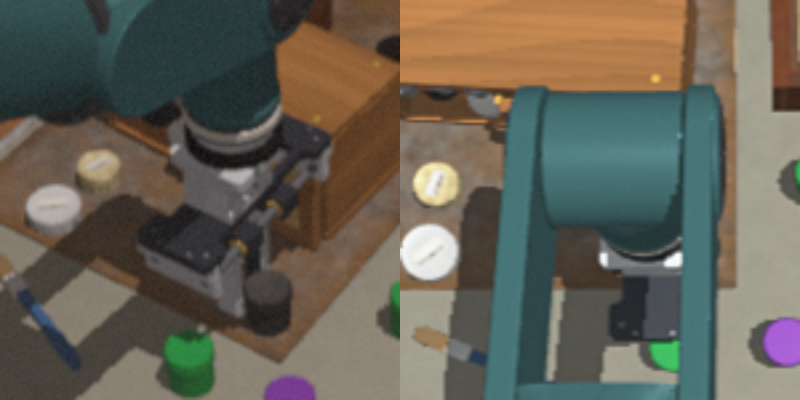

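Fork pushed the pot (upright, scene about (300,236)), still on the mat. Back off, rise, go before door_press.

Scaled: -0.03 m is -0.0375, -0.02 m is -0.025.

Call:
creep_tool([
  {"finger_gap": 0.026, "xyz": [0.0075, 0, 0]},
  {"finger_gap": 0.026, "xyz": [0.0075, 0, 0]},
  {"finger_gap": 0, "xyz": [0, 0, -0.025]},
  {"finger_gap": 0, "xyz": [0, 0, -0.0375]},
  {"finger_gap": 0, "xyz": [0, 0, -0.0375]},
  {"finger_gap": 0, "xyz": [-0.0013, 0.0188, 0]},
  {"finger_gap": 0, "xyz": [-0.0013, 0.0188, 0]},
  {"finger_gap": 0, "xyz": [-0.0013, 0.0188, 0]},
  {"finger_gap": 0, "xyz": [-0.0013, 0.0125, 0]},
  {"finger_gap": 0},
  {"finger_gap": 0},
  {"finger_gap": 0},
])

```text
time: 5.03
tool_pos: [0.5789, 0.0634, 0.095]
ee_rot: [-3.14, -0.0, 1.571]
wrist_force: [-0.5, 0.1, -0.4]
width: 0.0004
finger_force: 0.0
```

```bash
python3 - <<'E'
from bench import *
import cv2,numpy as np
from g import *
for n in("scene",'wrist'):
    s=snapshot(n);np.savez(f'{n}3.npz',**s);cv2.imwrite(f'pics/{n}3.png',s['color'])
s=load('scene3');print(onz(s,(300.5,235.7),.048))
cv2.imwrite('pics/crop3.png',cv2.resize(s['color'][130:280,200:350],(600,600)))
E
```

```text
[0.52776731 0.02908697 0.048     ]
```

View pics/crop3.png

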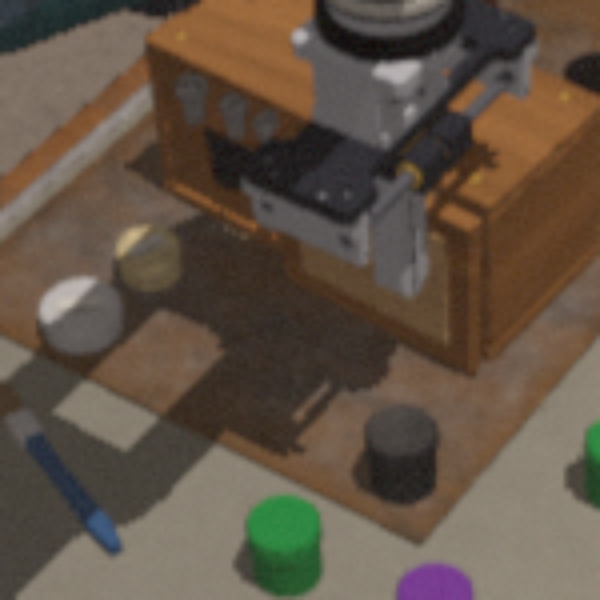

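View pics/wrist3.png

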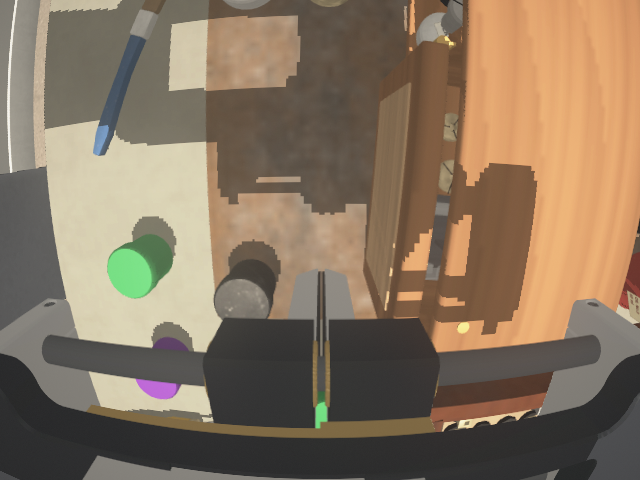

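The pot is clear (scene ≈(300,238), ~0.186 m from hinge), upright on the mat; the closed fingers are ~20 mm before the door. Press gently.

Scaled: 0.006 m is 0.0075, 0.005 m is 0.0063.

Call:
creep_tool([
  {"finger_gap": 0, "xyz": [0, 0.0075, 0]},
  {"finger_gap": 0, "xyz": [0, 0.0063, 0]},
  {"finger_gap": 0, "xyz": [0, 0.005, 0]},
  {"finger_gap": 0, "xyz": [0, 0.0038, 0]},
  {"finger_gap": 0, "xyz": [0, 0.0025, 0]},
  {"finger_gap": 0, "xyz": [0, 0.0025, 0]},
  {"finger_gap": 0},
])

```text
time: 5.72
tool_pos: [0.6012, 0.0627, 0.0955]
ee_rot: [-3.14, 0.001, 1.571]
wrist_force: [-3.2, -1.5, 2.3]
width: 0.0002
finger_force: 1.7
```

Scaled: 0.0015 m is 0.0019.

Call:
creep_tool([
  {"finger_gap": 0, "xyz": [0, 0.0019, 0]},
  {"finger_gap": 0, "xyz": [0, 0.0019, 0]},
  {"finger_gap": 0},
])

```text
time: 5.97
tool_pos: [0.6036, 0.0623, 0.0955]
ee_rot: [-3.139, 0.001, 1.57]
wrist_force: [-3.8, -1.9, 3.0]
width: 0.0004
finger_force: 2.4
```

Call:
creep_tool([
  {"finger_gap": 0, "xyz": [0, 0.0013, 0]},
  {"finger_gap": 0},
])

```text
time: 6.13
tool_pos: [0.6045, 0.0622, 0.0955]
ee_rot: [-3.139, 0.001, 1.57]
wrist_force: [-4.9, -1.4, 3.5]
width: 0.0004
finger_force: 2.7
```

Scaled: 0.001 m is 0.0013, 0.0005 m is 0.0006.

Call:
creep_tool([
  {"finger_gap": 0, "xyz": [0, 0.0013, 0]},
  {"finger_gap": 0, "xyz": [0, 0.0006, 0]},
  {"finger_gap": 0},
])

```text
time: 6.38
tool_pos: [0.6045, 0.0622, 0.0955]
ee_rot: [-3.135, 0.002, 1.57]
wrist_force: [-9.4, -2.8, 5.1]
width: 0.0004
finger_force: 4.6
```

At the stop (force rising without travel). Back away and rise.

Scaled: -0.035 m is -0.0438, -0.03 m is -0.0375.

Call:
creep_tool([
  {"finger_gap": 0, "xyz": [0, -0.025, 0]},
  {"finger_gap": 0, "xyz": [0, -0.0438, 0]},
  {"finger_gap": 0, "xyz": [0, -0.0438, 0]},
  {"finger_gap": 0, "xyz": [0, 0, -0.0375]},
  {"finger_gap": 0, "xyz": [0, 0, -0.0375]},
  {"finger_gap": 0, "xyz": [0, 0, -0.0375]},
  {"finger_gap": 0, "xyz": [0, 0, -0.025]},
  {"finger_gap": 0},
  {"finger_gap": 0},
  {"finger_gap": 0},
  {"finger_gap": 0},
  {"finger_gap": 0},
  {"finger_gap": 0},
  {"finger_gap": 0},
  {"finger_gap": 0},
  {"finger_gap": 0},
  {"finger_gap": 0},
  {"finger_gap": 0},
  {"finger_gap": 0},
  {"finger_gap": 0},
])

```text
time: 8.05
tool_pos: [0.5172, 0.063, 0.2055]
ee_rot: [3.141, -0.0, 1.571]
wrist_force: [-0.3, -0.3, -0.6]
width: 0.0003
finger_force: 0.0
```

```bash
python3 - <<'E'
from bench import *
import cv2,numpy as np
a=[]
for n in("scene",'wrist'):
    s=snapshot(n);np.savez(f'{n}4.npz',**s);a.append(s['color'])
cv2.imwrite('pics/two4.png',cv2.hconcat([cv2.resize(a[0][130:280,200:350],(400,400)),cv2.resize(a[1],(400,300)) if 0 else cv2.resize(a[1][:,160:640],(400,400))]))
E
```

```text
(no output)
```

View pics/two4.png

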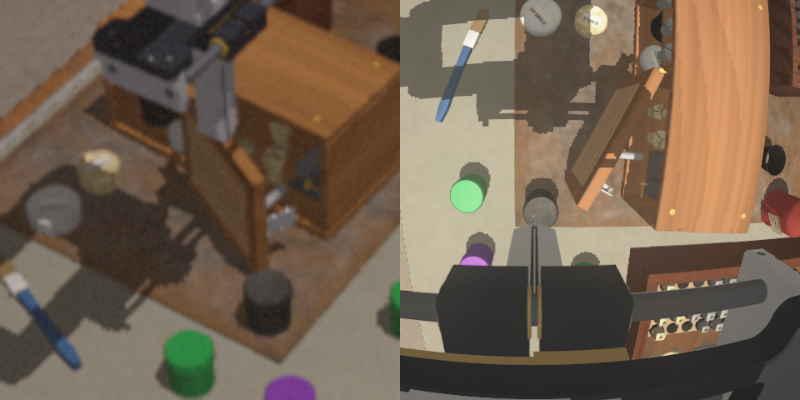

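Door is ajar (~0.43, free edge top at scene ≈(296,199)) and the pot untouched. Work out the sweep points.

Scaled: 0.035 m is 0.0438, 0.001 m is 0.0013.

```bash
python3 - <<'E'
from g import *
s=load('scene4');e=onz(s,(295.6,198.6),.126);H=np.array([.6337,.180]);v=e[:2]-H
d0=np.array([-.068,-.9977]);m=np.array([-.9977,.068])
print(e,np.hypot(*v),np.arctan2(v@m,v@d0))
p=None
for t in np.r_[.43,np.arange(.55,1.66,.1)]:
    d=np.cos(t)*d0+np.sin(t)*m;n=np.array([-d[1],d[0]]);sup=12.5e-3*abs(n[0])+8e-3*abs(n[1])
    P=H+.115*d+(sup+(.010 if p is None else 0))*n
    print(round(t,2),P.round(4),None if p is None else (P-p)[::-1].round(4),'toolxy');p=P
E
```

```text
[0.55474867 0.05667206 0.126     ] 0.1464346062391151 0.501385046103776
0.43 [0.6006 0.0671] None toolxy
0.55 [0.5791 0.0777] [ 0.0106 -0.0214] toolxy
0.65 [0.5691 0.0837] [ 0.0061 -0.0101] toolxy
0.75 [0.5596 0.0909] [ 0.0071 -0.0095] toolxy
0.85 [0.5508 0.0991] [ 0.0082 -0.0088] toolxy
0.95 [0.5428 0.1082] [ 0.0092 -0.008 ] toolxy
1.05 [0.5358 0.1183] [ 0.0101 -0.007 ] toolxy
1.15 [0.5299 0.1292] [ 0.0109 -0.006 ] toolxy
1.25 [0.5251 0.1407] [ 0.0115 -0.0048] toolxy
1.35 [0.5215 0.1528] [ 0.0121 -0.0035] toolxy
1.45 [0.5193 0.1653] [ 0.0125 -0.0022] toolxy
1.55 [0.5184 0.1769] [ 0.0116 -0.0009] toolxy
1.65 [0.5185 0.1872] [0.0104 0.0001] toolxy
```

Call:
creep_tool([
  {"finger_gap": 0, "xyz": [0.0013, 0.0375, 0]},
  {"finger_gap": 0, "xyz": [0.0013, 0.0375, 0]},
  {"finger_gap": 0, "xyz": [0.0013, 0.0294, 0]},
  {"finger_gap": 0},
  {"finger_gap": 0, "xyz": [0, 0, 0.0438]},
  {"finger_gap": 0, "xyz": [0, 0, 0.0438]},
  {"finger_gap": 0},
  {"finger_gap": 0},
])

```text
time: 8.82
tool_pos: [0.5983, 0.066, 0.133]
ee_rot: [-3.135, -0.0, 1.571]
wrist_force: [0.4, 0.2, -0.3]
width: 0.0004
finger_force: 0.0
```

Scaled: 0.025 m is 0.0313, 0.02 m is 0.025.

Call:
creep_tool([
  {"finger_gap": 0, "xyz": [0, 0, 0.0313]},
  {"finger_gap": 0, "xyz": [0, 0, 0.025]},
  {"finger_gap": 0},
  {"finger_gap": 0, "xyz": [0.0063, -0.0138, 0]},
  {"finger_gap": 0, "xyz": [0.0063, -0.0138, 0]},
  {"finger_gap": 0, "xyz": [0.0038, -0.0063, 0]},
  {"finger_gap": 0, "xyz": [0.0038, -0.0063, 0]},
  {"finger_gap": 0, "xyz": [0.0044, -0.006, 0]},
  {"finger_gap": 0, "xyz": [0.0044, -0.006, 0]},
  {"finger_gap": 0, "xyz": [0.005, -0.0055, 0]},
  {"finger_gap": 0, "xyz": [0.005, -0.0055, 0]},
  {"finger_gap": 0, "xyz": [0.0058, -0.005, 0]},
  {"finger_gap": 0, "xyz": [0.0058, -0.005, 0]},
  {"finger_gap": 0},
])

```text
time: 9.98
tool_pos: [0.5413, 0.1073, 0.0903]
ee_rot: [-3.141, -0.001, 1.572]
wrist_force: [-0.3, 0.2, -0.5]
width: 0.0004
finger_force: 0.0
```

Scaled: 0.006 m is 0.0075, 0.0058 m is 0.0073.

Call:
creep_tool([
  {"finger_gap": 0, "xyz": [0.0063, -0.0044, 0]},
  {"finger_gap": 0, "xyz": [0.0063, -0.0044, 0]},
  {"finger_gap": 0, "xyz": [0.0069, -0.0038, 0]},
  {"finger_gap": 0, "xyz": [0.0069, -0.0038, 0]},
  {"finger_gap": 0, "xyz": [0.0073, -0.003, 0]},
  {"finger_gap": 0, "xyz": [0.0073, -0.003, 0]},
  {"finger_gap": 0, "xyz": [0.0075, -0.0021, 0]},
  {"finger_gap": 0, "xyz": [0.0075, -0.0021, 0]},
  {"finger_gap": 0, "xyz": [0.0075, -0.0013, 0]},
  {"finger_gap": 0, "xyz": [0.0075, -0.0013, 0]},
  {"finger_gap": 0, "xyz": [0.0075, -0.0006, 0]},
  {"finger_gap": 0, "xyz": [0.0075, -0.0006, 0]},
  {"finger_gap": 0, "xyz": [0.0063, 0, 0]},
  {"finger_gap": 0, "xyz": [0.0063, 0, 0]},
  {"finger_gap": 0},
])

```text
time: 11.23
tool_pos: [0.5179, 0.1859, 0.0904]
ee_rot: [-3.141, -0.001, 1.572]
wrist_force: [0.3, -0.2, 0.3]
width: 0.0004
finger_force: 0.0
```

```bash
python3 - <<'E'
from bench import *
import cv2,numpy as np
a=[]
for n in("scene",'wrist'):
    s=snapshot(n);np.savez(f'{n}5.npz',**s);a.append(s['color'])
cv2.imwrite('pics/two5.png',cv2.hconcat([cv2.resize(a[0][130:280,180:330],(400,400)),cv2.resize(a[1][:,80:560],(400,400))]))
E
```

```text
(no output)
```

View pics/two5.png

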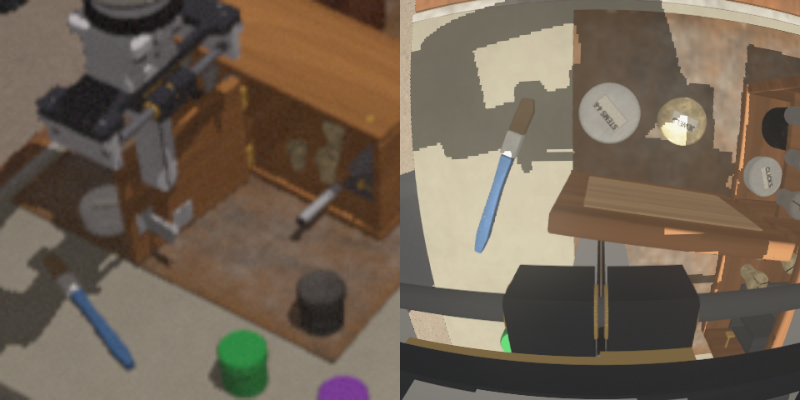

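Door stands about square, tins untouched. Back off, rise, and measure the angle.

Scaled: -0.035 m is -0.0438, -0.03 m is -0.0375.

Call:
creep_tool([
  {"finger_gap": 0, "xyz": [-0.0125, 0, 0]},
  {"finger_gap": 0, "xyz": [-0.025, 0, 0]},
  {"finger_gap": 0, "xyz": [-0.025, 0, 0]},
  {"finger_gap": 0, "xyz": [0, 0, -0.0438]},
  {"finger_gap": 0, "xyz": [0, 0, -0.0438]},
  {"finger_gap": 0, "xyz": [0, 0, -0.0438]},
  {"finger_gap": 0, "xyz": [0, 0, -0.0438]},
  {"finger_gap": 0, "xyz": [-0.0375, -0.0313, 0]},
  {"finger_gap": 0, "xyz": [-0.0375, -0.0313, 0]},
  {"finger_gap": 0, "xyz": [-0.0375, -0.0313, 0]},
  {"finger_gap": 0, "xyz": [-0.0375, -0.0313, 0]},
  {"finger_gap": 0, "xyz": [-0.0375, -0.0313, 0]},
  {"finger_gap": 0, "xyz": [-0.0375, -0.0313, 0]},
  {"finger_gap": 0},
  {"finger_gap": 0},
  {"finger_gap": 0},
])

```text
time: 12.67
tool_pos: [0.3681, -0.0454, 0.2306]
ee_rot: [3.141, -0.0, 1.569]
wrist_force: [-0.3, 0.0, -0.0]
width: 0.0006
finger_force: 0.0
```

```bash
python3 - <<'E'
from bench import *
import cv2,numpy as np
a=[]
for n in("scene",'top'):
    s=snapshot(n);np.savez(f'{n}6.npz',**s);a.append(s['color'])
cv2.imwrite('pics/two6.png',cv2.hconcat([cv2.resize(a[0][130:280,180:330],(400,400)),cv2.resize(a[1][150:300,170:320],(400,400))]))
E
```

```text
(no output)
```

View pics/two6.png

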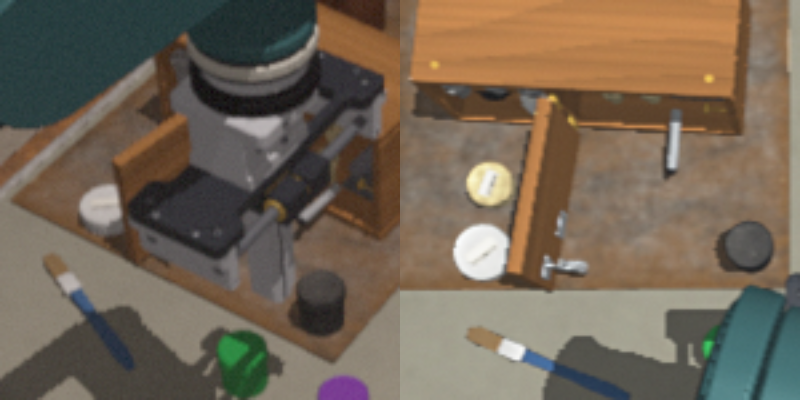

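```bash
python3 - <<'E'
from g import *
s=load('top6');f=lambda u,v,z:onz(s,(170+(u-400)*.375,150+v*.375),z)[:2]
H=np.array([.6337,.180]);d0=np.array([-.068,-.9977]);m=np.array([-.9977,.068])
ang=lambda v:np.arctan2(v@m,v@d0)
for a,b in(((557,105),(529,277)),((540,103),(510,271))):
    A,B=f(*a,.126),f(*b,.126);print(A,B,ang(B-A),ang(B-H))
# in-image check: carcass top front edge direction
A,B=f(412,80,.130),f(742,97,.130);v=B-A;print('cab yaw',np.arctan2(v[0],-v[1]))
P=f(750,242,.048);print('pot',P,np.hypot(*(P-H)))
for n,p,z in(('flat',(481,250),.022),('brass',(490,184),.026)):print(n,f(*p,z))
E
```

```text
[0.62509805 0.17675343] [0.48767348 0.19533488] 1.6371417461971391 1.6073756853306518
[0.62692638 0.19033925] [0.49254599 0.21026854] 1.649976658858168 1.7139820596318667
cab yaw -0.06707822050400591
pot [0.52546854 0.02830593] 0.18634682672760824
flat [0.52542656 0.26351129]
brass [0.58296265 0.25642709]
```

Door measures ≈1.64 rad (≥ π/2), the pot is 0.186 m from the hinge, the tins are unmoved and the arm is clear.

```bash
python3 -c "
from bench import *
print(close_job())"
```

```text
the job is handed in; nothing more can be done
None
```

The job is handed in: I slid the black pot clear (0.186 m from the hinge line), pressed the door to release its catch and swung it open to about 1.64 rad, just past square. The containers are upright, the tins are where they were, and the arm is clear; it took about 13 s.

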